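# Feel for the clear candle socket and seat the new candle

### The job

Three of the four sockets in the wooden candle board still hold a burnt stub, out of sight below the spring jaws, and one is clear. Take the long candle out of the rack, feel the sockets gently with it to find the clear one, and press it fully home and upright in that socket, then let go. Never force it hard against a stub or the board, and leave the short candle, the glasses and the cutlery where they are.

Things in the scene. Friction and masses are not known exactly. Their poses are not given: they have to be found in the camera images.
- candle: the long ivory dinner candle: a rigid round rod, diameter 22 mm, 155 mm long plus a 7 mm wick, 50 to 100 g, upright in the rack with its end 10 mm above the table, so its upper 120 mm are free. Origin at the centre of its lower end, z up along it. Its foot is a blunt cone, 8 mm wide at the end, 22 mm from 9 mm up. Solid: grip it with 40 to 80 N so it cannot slip
- candle_tip (a point): the centre of the candle's lower end (same point as candle's origin)
- stand: the candle board, a fixed brown wooden block 110 (its x) by 330 (its y) by 72 mm high with four like sockets in a row along y. Origin at the centre of its underside. It cracks (task failed) above 45 N of contact force summed over board and jaws; a push on a stub counts in full and the jaws' sideways grip on the candle takes some 6 N of it, so push down with 20 N at most
- socket0 (a point): centre of the mouth of a socket, at the board's top, at board y = -112.5 mm. Every socket is upright, 27 mm square, with a flat floor 60 mm below the mouth. A stub, loose but staying in its socket, stops the candle's end hard 32 to 36 mm below the mouth; in the clear socket it goes down to the floor. Which one is clear changes from run to run
- socket1 (a point): the same for the socket at board y = -37.5 mm. In every socket two sprung steel jaws slope inward from 3 mm below the mouth, on its two board-x sides, and almost meet 20 mm below it, hiding what lies deeper. They slide apart along board x as the candle is pressed down between them
- socket2 (a point): the same for the socket at board y = +37.5 mm. Opening the jaws takes some 2 to 7 N of downward push from about 12 to 20 mm deep; beyond that they grip the candle's sides, so that it does not sink in by its own weight but needs a steady push of some 3 to 7 N to slide down, and as much to pull out
- socket3 (a point): the same for the socket at board y = +112.5 mm
- rack: the candle rack, a fixed pale wooden block 70 mm (its x) by 150 mm (its y) by 45 mm high, with two 24 mm square holes 35 mm deep at y = -40 and +40 mm, holding the long candle and the short one, either way round. Origin at the centre of its underside
- short_candle: bystander: a candle of the same kind, only 110 mm long, in the rack's other hole (80 mm from the long one). Origin at its lower end
- goblet: bystander: stemmed glass 148 mm tall, 78 mm wide, loose. Origin under its foot
- tumbler: bystander: straight drinking glass 110 mm tall, 68 mm wide, loose. Origin under its base
- knife: bystander: table knife 200 mm long lying on the table. Origin at its middle
- fork: bystander: table fork 200 mm long lying on the table. Origin at its middle
There are look-alikes about, which are no part of the job. What is shaped like the candle but black or yellow is not meant.

How it is judged:
On the way:
1. the long candle is lifted clear of the rack (its end more than 55 mm above the rack's underside) (z of candle_tip in the frame of rack above 0.055 m), for 0.1 s.
At the end, for the whole second after the job is handed in: The long candle stands in one of the sockets with its lower end less than 18 mm above the board's underside (within 6 mm of the socket floor) and within 8 mm of that socket's centre, tilted less than 0.12 rad (7 degrees), released and at rest (z of candle_tip in the frame of stand below 0.018 m and (horizontal distance between candle_tip and socket0 below 0.008 m or horizontal distance between candle_tip and socket1 below 0.008 m or horizontal distance between candle_tip and socket2 below 0.008 m or horizontal distance between candle_tip and socket3 below 0.008 m) and angle between candle's own z axis and vertical below 0.12 rad and linear speed of candle below 0.02 m/s); the robot touches nothing.
It fails at once if more than 45 N of contact force on the candle board and its jaws (a push on a stub counts: it rests on the board) (contact force between stand and anything else above 45 N).
It fails at once if the short candle is moved by more than 20 mm (distance of short_candle from where it was at the start of the episode above 0.02 m).
It fails at once if a glass or the cutlery is moved by more than 20 mm (distance of any of goblet, tumbler, knife, fork from where it was at the start of the episode above 0.02 m).
It also fails if it takes over 72 s, if anything falls off the work surface, if the arm or the gripper's body presses on something with over 40 N, if the wrist force passes 120 N, or if a joint passes its speed limit or range.

### The arm

A 6-joint arm with a two-finger parallel gripper is mounted at the origin on the work surface. World frame = base frame: x ahead of the robot, y to its left, z up, the work surface at z = 0. Lengths are in m, angles in rad, forces in N, time in s.
With the tool pointing down it reaches from about 0.35 to 0.775 m from the base axis. Payload 5.5 kg.
Tool frame: the origin (TCP) lies where the fingers leave the gripper's body, on its centre line; the fingertips stand env.tip_reach ahead of it and the grasp point (between the pads) lies 54 mm ahead of it (env.tip_reach is the distance from the TCP to the fingertips, in m); z points along the fingers, y is the line along which they close (so a half turn about z gives the same grasp; the last joint's range is limited). The gripper opens to 85 mm and grips with 20 to 120 N. Pads are 22 mm wide; open, the fingers measure 114 mm over their backs; the gripper's body (76 mm by 85 mm) begins 54 mm behind the grasp point. The pads swing forward as they close: fully open they stand 13 mm farther back than shut.
Start: joints at [-1.242, 0.313, 0.046, 1.304, 0, 1.431], TCP at [0.26, -0.513, 0.304] pointing down, gripper open.
Joint ranges: [-2.76, 2.76], [-0.86, 1.69], [-1.03, 1.26], [-2.2, 2.34], [-1.47, 1.5], [-3.14, 3.14]. Speed limits (rad/s): [2.57, 2.57, 3.14, 3.14, 3.14, 3.14].

### API

Orientations are given as a unit quaternion [w, x, y, z].
In Python, from workcell import status, optics, hand_in, env gives the robot as it stands.
- The arm moves only by the shell command python3 -m handwheel 'ROWS' [FORCE]. ROWS is a JSON object whose one key "deltas" holds a list of rows, each a list of 5 numbers: the opening, from -1 (shut) to 1 (fully open), then the shift along the tool's x, y, z in units of 40 mm (1.0 is 40 mm), then the turn about the tool's z in units of 10 degrees (1.0 is 10 degrees). In form: {"deltas": [[jaw, x, y, z, roll], ...]}. A call has 1 to 20 rows; each row shifts and turns the commanded pose from where the row before left it, along the tool's axes as they then stand; what a row does not reach is not made up. A row lasts 1/8 s, in which the tool goes at most 62.5 mm and 10.7 degrees, less where a joint would pass 70% of its speed; a pose out of reach is approached as far as the arm can. A call is refused whole if a number of a shift passes 1 or a number of a turn 1, either way. A call with a gripper value outside its range is refused whole. The fingers move at their own pace and stop on an object; FORCE is the grip in N (left out, the last holds). Time passes only in rows, so rows that do not move let the fingers close. It gives the time, the measured TCP pose, the force, the opening and the grip force at its end, in the units of the state.
- status.get_state(): the state, without advancing time (a new reading comes with each control period).
- optics.read_camera(name): name is "scene" or "top"; returns a dict with "frame" (480x640x3 uint8, red, green, blue), "depth" (480x640 float32, m along the optical axis (not along the pixel's ray), 0 where there is no reading), "vfov" (degrees; the focal length in pixels is half the picture's height over the tangent of half this angle, whatever the lens; pixels are square), "cx", "cy" (the principal point, pixels), "origin" and "attitude" of the camera in the world. Camera axes: x right, y down, z forward; pixel columns grow to the right and rows downward; lengths in m; the calibration is good to about 2 mm. A picture is of the moment at which its call begins.
- hand_in(): hands the job in; it is judged then, once.
The state is a dict: "clock": time; "joint_pos": joint angles; "qvel": joint speeds; "tau": joint torques, N m; "tcp_pos": TCP position; "orientation": TCP orientation; "wrist_force": force on the tool from outside, world axes, zero at the start; "ft_torque": the same for the moment, N m; "finger_gap": finger opening in m; "grip_force": force on a finger pad.
Only numpy, scipy, OpenCV 4.12 (cv2) and the standard library are available. Lean on these libraries where they do the work, as an engineer would, in place of code of your own. Each camera call takes 0.05 s, during which the arm holds its last target. There are 200 camera calls.

## Working session

There is one attempt and no reset: what is moved stays moved. The work goes in short steps, Python scripts to look and compute and a shell command to move; the robot and the scene stay as the last step left them, time stands still between calls to the robot, and variables do not carry over. Pictures are saved under pics/ and viewed, at most 10 in all, crops included, and the job is handed in when it is done.

```bash
mkdir -p pics
cat > h.py <<'E'
import numpy as np, cv2
from workcell import status, optics, env
from scipy.spatial.transform import Rotation as R
def cam(n):
    c=optics.read_camera(n); f=c["frame"].shape[0]/2/np.tan(np.radians(c["vfov"])/2)
    a=np.array(c["attitude"],float)
    M=a if a.shape==(3,3) else R.from_quat(a[[1,2,3,0]]).as_matrix()
    c.update(f=f,M=M,o=np.array(c["origin"])); return c
def ray(c,u,v): return c["M"]@np.array([(u-c["cx"])/c["f"],(v-c["cy"])/c["f"],1.])
def plane(c,u,v,z):
    d=ray(c,u,v); return c["o"]+d*(z-c["o"][2])/d[2]
def cloud(c):
    v,u=np.mgrid[:480,:640]; d=c["depth"]
    p=np.stack([(u-c["cx"])/c["f"]*d,(v-c["cy"])/c["f"]*d,d],-1)
    return p@c["M"].T+c["o"]
def save(img,n): cv2.imwrite("pics/"+n,cv2.cvtColor(img,cv2.COLOR_RGB2BGR))
E
python3 - <<'E'
from h import *
for n in("scene","top"):
    c=cam(n); save(c["frame"],n+"0.png"); print(n,c["o"],c["f"],c["cx"],c["cy"],c["M"].round(3).tolist(),(c["depth"]>0).mean())
s=status.get_state(); print(s["tcp_pos"],s["orientation"],s["finger_gap"],s["wrist_force"],env.tip_reach)
E
```

```text
scene [ 1.26869507 -0.25401154  0.75117894] 511.6721212079126 320.4607272287074 242.0312508519643 [[0.27, 0.666, -0.696], [0.963, -0.179, 0.203], [0.01, -0.724, -0.689]] 0.99619140625
top [ 0.50525424 -0.05536851  1.04565238] 514.3011392009334 330.0280955258689 241.31070289630088 [[-0.007, -0.994, 0.105], [-0.999, 0.003, -0.034], [0.034, -0.105, -0.994]] 0.9961783854166667
[ 0.25969853 -0.5126495   0.30310365] [-7.96515763e-04  9.72650533e-01  2.32272040e-01 -7.51442319e-05] 0.08559439982229584 [-0.08098955  1.0342139  -0.66861313] 0.0726
```

```bash
ls -la . pics
```

```text
.:
total 16
drwxr-xr-x  3 agent agent 4096 Nov 28 23:40 .
drwxr-xr-x 23 root  root  4096 Nov 28 23:40 ..
-rw-r--r--  1 agent agent  755 Nov 28 23:40 h.py
drwxr-xr-x  2 agent agent 4096 Nov 28 23:40 pics

pics:
total 996
drwxr-xr-x 2 agent agent   4096 Nov 28 23:40 .
drwxr-xr-x 3 agent agent   4096 Nov 28 23:40 ..
-rw-r--r-- 1 agent agent 488663 Nov 28 23:40 scene0.png
-rw-r--r-- 1 agent agent 518154 Nov 28 23:40 top0.png
```

View pics/top0.png

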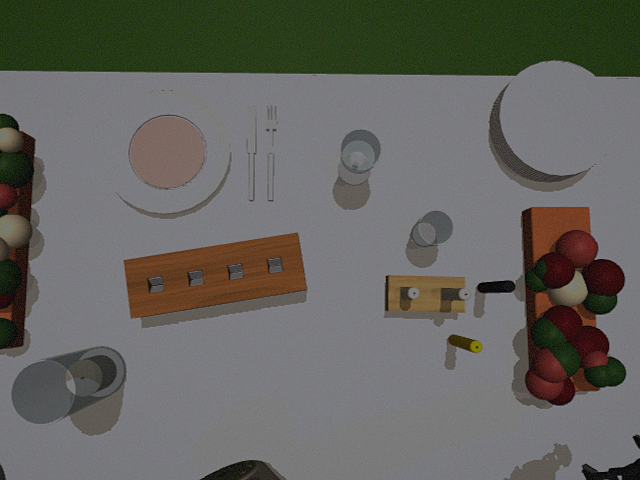

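View pics/scene0.png

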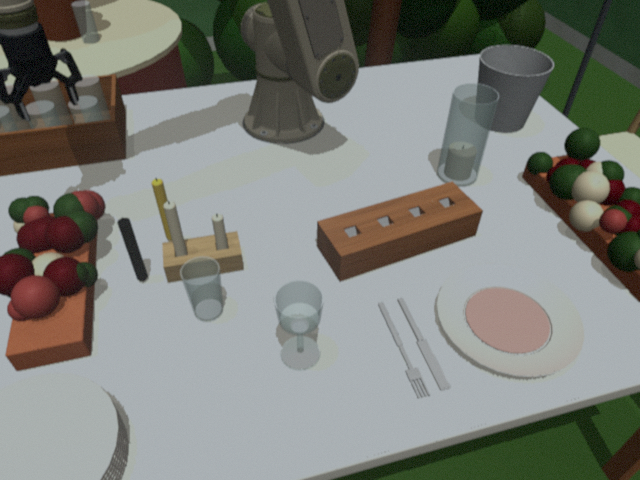

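The top view shows the board at (125–305, 235–317) with sockets at about (156,284), (196,278), (236,271), (275,265), and the rack at (387–466, 276–313).

Possible mistakes for the target:
- long ivory candle: scene (172,225), top (463,294)
- short ivory candle: scene (220,230), top (413,293)
- yellow rod: scene (163,205), top (465,343)
- black rod: scene (132,250), top (497,287)
- stub in the glass cylinder: scene (462,160)

I choose the taller ivory one in the rack at scene (172,225). Next I measure it and check it in a crop.

Run:
```python
from h import *
t=cam("top"); s=cam("scene")
save(cv2.resize(s["frame"][160:300,90:290],None,fx=4,fy=4,interpolation=cv2.INTER_CUBIC)[:600],"crop1.png")
P=cloud(t); Q=cloud(s); z=P[...,2]
def rect(name,m,h):
    m=cv2.morphologyEx(m.astype(np.uint8),cv2.MORPH_OPEN,np.ones((3,3)))
    cs,_=cv2.findContours(m,cv2.RETR_EXTERNAL,cv2.CHAIN_APPROX_NONE); k=max(cs,key=cv2.contourArea)
    w=np.array([plane(t,u,v,h)[:2] for u,v in k[:,0]])
    r=cv2.minAreaRect((w*1000).astype(np.float32)); print(name,r); print(cv2.boxPoints(r).round(1).tolist())
v,u=np.mgrid[:480,:640]
rect("rack",(abs(z-.045)<.006)&(u>375)&(u<480)&(v>265)&(v<325),.045)
rect("stand",(abs(z-.072)<.008)&(u>110)&(u<320)&(v>225)&(v<325),.072)
# top view candle tops
for n,b,h in(("long",(450,480,280,308),.165),("short",(400,428,280,308),.12)):
    m=(z>h-.012)&(z<h+.012)&(u>b[0])&(u<b[1])&(v>b[2])&(v<b[3]); print(n,m.sum(),P[m].mean(0) if m.any() else 0,z[b[2]:b[3],b[0]:b[1]].max(), u[m].mean(),v[m].mean(),plane(t,u[m].mean(),v[m].mean(),h))
# scene view candle: points above rack
for n,b in(("long",(160,192,195,260)),("short",(208,232,208,250))):
    q=Q[b[2]:b[3],b[0]:b[1]].reshape(-1,3); m=(q[:,2]>.06)&(q[:,2]<.19)&(q[:,0]<.6)&(q[:,0]>.38);print(n,m.sum(),np.median(q[m],0),q[m].max(0))
# sockets: grey pixels on the board
f=t["frame"].astype(int); hsv=cv2.cvtColor(t["frame"],cv2.COLOR_RGB2HSV)
m=((hsv[...,1]<70)).astype(np.uint8)
for a,b in((156,284),(196,278),(236,271),(275,265)):
    k=np.zeros_like(m);k[b-14:b+14,a-14:a+14]=m[b-14:b+14,a-14:a+14]
    vv,uu=np.nonzero(k); c=((uu.min()+uu.max())/2,(vv.min()+vv.max())/2); print(c,len(uu),plane(t,*c,.072), plane(t,uu.mean(),vv.mean(),.072))
```

```text
rack ((507.5482482910156, -278.1430358886719), (149.3454132080078, 69.9509506225586), 88.37213134765625)
[[470.5, -351.79998779296875], [540.4000244140625, -353.79998779296875], [544.5999755859375, -204.5], [474.70001220703125, -202.5]]
stand ((545.916259765625, 126.8125228881836), (110.12920379638672, 330.0380554199219), 8.972439765930176)
[[465.79998779296875, 281.20001220703125], [517.2999877929688, -44.79999923706055], [626.0, -27.600000381469727], [574.5999755859375, 298.3999938964844]]
long 137 [ 0.50651138 -0.3165621   0.16375228] 1.0456523783091738 464.40875912408757 293.8905109489051 [ 0.50650594 -0.31619717  0.165     ]
short 124 [ 0.50880795 -0.23707833  0.11877329] 1.0456523783091738 413.41129032258067 292.98387096774195 [ 0.50879947 -0.23684192  0.12      ]
long 715 [ 0.51639459 -0.31997516  0.11276539] [ 0.52277739 -0.30715091  0.17149011]
short 316 [ 0.51937195 -0.2384827   0.09582194] [ 0.52499726 -0.2273329   0.12413797]
(np.float64(155.5), np.float64(284.0)) 183 [0.5288012  0.23775357 0.072     ] [0.5290396  0.23678655 0.072     ]
(np.float64(195.5), np.float64(277.5)) 184 [0.54051115 0.16393395 0.072     ] [0.54076184 0.16329257 0.072     ]
(np.float64(235.0), np.float64(271.5)) 187 [0.55137731 0.09045957 0.072     ] [0.55226384 0.08979048 0.072     ]
(np.float64(274.5), np.float64(264.5)) 192 [0.56421604 0.01643601 0.072     ] [0.56393841 0.01601299 0.072     ]
```

View pics/crop1.png

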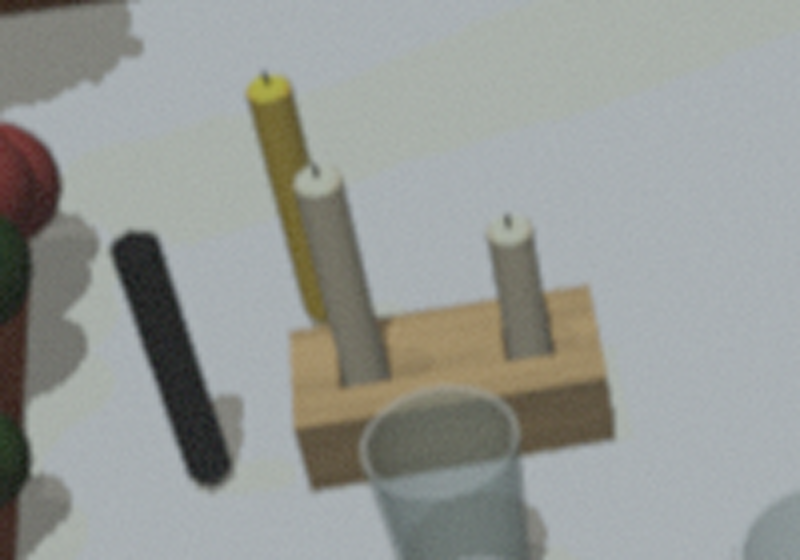

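The crop confirms it: the tall ivory rod at crop (340,270) stands in the rack's −y hole. The short one is at crop (525,290), and the yellow and black rods stand outside the rack.

```bash
cat >> h.py <<'E'
def go(x,y,z,yaw=90):
    s=status.get_state(); q=np.array(s["orientation"]); Rm=R.from_quat(q[[1,2,3,0]]).as_matrix()
    cy=np.degrees(np.arctan2(Rm[1,0],Rm[0,0])); d=Rm.T@(np.array([x,y,z])-s["tcp_pos"])/.04
    print("t",round(s["clock"],2),"tcp",np.round(s["tcp_pos"],4),"yaw",round(cy,2),"tilt",np.round(Rm[:2,2],4),"units",d.round(3),"roll units",round((cy-yaw)/10,3),"F",np.round(s["wrist_force"],2),"gap",round(s["finger_gap"],4),"grip",np.round(s["grip_force"],1))
E
python3 - <<'E'
from h import *
t=cam("top");P=cloud(t);f=P.reshape(-1,3)
def mx(a,b,c,d): m=(f[:,0]>a)&(f[:,0]<b)&(f[:,1]>c)&(f[:,1]<d)&(f[:,2]<.6); print((a,b,c,d),f[m][:,2].max())
mx(.2,.65,-.6,-.42); mx(.3,.46,-.4,-.25); mx(.47,.56,-.42,-.355); mx(.4,.7,-.15,.3)
hsv=cv2.cvtColor(t["frame"],cv2.COLOR_RGB2HSV)
for b in((440,495,325,362),(474,520,275,300)):
    q=P[b[2]:b[3],b[0]:b[1]]; m=q[...,2]>.02; print(q[m].min(0),q[m].max(0))
go(.5065,-.317,.29)
E
python3 -m handwheel '{"deltas": [[1,0,0,-0.1,-1],[1,0,0,-0.1,-1],[1,0,0,-0.1,-1],[1,0,0,0,-1],[1,0,0,0,-1],[1,0,0,0,-1],[1,0,0,0,-0.3]]}' 60
python3 -c "
from h import *
go(.5065,-.317,.29)"
```

```text
(0.2, 0.65, -0.6, -0.42) 0.36748927692679234
(0.3, 0.46, -0.4, -0.25) 0.16177527709169215
(0.47, 0.56, -0.42, -0.355) 0.1628788456266168
(0.4, 0.7, -0.15, 0.3) 0.07786312712667198
[ 0.4058637  -0.34826676  0.02103982] [ 0.50525424 -0.05536851  1.04565238]
[ 0.50525424 -0.4106301   0.02020156] [ 0.5303981  -0.05536851  1.04565238]
t 0.25 tcp [ 0.2598 -0.5128  0.3035] yaw 26.86 tilt [-0.0002  0.0008] units [ 7.715 -1.58   0.339] roll units -6.314 F [-0.06 -0.26 -0.44] gap 0.0853 grip 0.0
clock: 1.12
tcp_pos: [0.2598, -0.5129, 0.3157]
orientation: [-0.0, 0.707, 0.707, 0.0]
wrist_force: [0.3, -0.4, -0.4]
finger_gap: 0.0858
grip_force: 0.0
t 1.12 tcp [ 0.2598 -0.5129  0.3157] yaw 90.01 tilt [-0.      0.0003] units [4.897 6.169 0.645] roll units 0.001 F [ 0.3  -0.43 -0.36] gap 0.0858 grip 0.0
```

```bash
python3 -m handwheel '{"deltas": [[1,0.7,0.88,0,0],[1,0.7,0.88,0,0],[1,0.7,0.88,0,0],[1,0.7,0.88,0,0],[1,0.7,0.88,0,0],[1,0.7,0.88,0,0],[1,0.7,0.88,0,0],[1,0,0,0.6,0],[1,0,0,0,0],[1,0,0,0,0]]}'
python3 -c "
from h import *
go(.5065,-.317,.182)"
```

```text
clock: 2.38
tcp_pos: [0.5064, -0.3179, 0.2923]
orientation: [-0.0, 0.708, 0.706, -0.0]
wrist_force: [0.3, -0.4, 0.2]
finger_gap: 0.0852
grip_force: 0.0
t 2.38 tcp [ 0.5064 -0.3179  0.2923] yaw 89.83 tilt [-0.0001 -0.0001] units [0.023 0.003 2.758] roll units -0.017 F [ 0.33 -0.35  0.18] gap 0.0852 grip 0.0
```

```bash
python3 -m handwheel '{"deltas": [[1,0.02,0,0.5,0],[1,0,0,0.5,0],[1,0,0,0.5,0],[1,0,0,0.5,0],[1,0,0,0.4,0],[1,0,0,0.35,0],[1,0,0,0,0],[-1,0,0,0,0],[-1,0,0,0,0],[-1,0,0,0,0],[-1,0,0,0,0],[-1,0,0,0,0],[-1,0,0,0,0],[-1,0,0,0,0],[-1,0,0,0,0]]}' 60
python3 -c "
from h import *
go(.5065,-.317,.182)"
```

```text
clock: 4.25
tcp_pos: [0.507, -0.317, 0.1825]
orientation: [0.001, 0.708, 0.706, 0.0]
wrist_force: [-0.2, -0.5, 6.3]
finger_gap: 0.0207
grip_force: 58.6
t 4.25 tcp [ 0.507  -0.317   0.1825] yaw 89.86 tilt [ 0.0009 -0.0008] units [ 0.    -0.011  0.012] roll units -0.014 F [-0.22 -0.53  6.29] gap 0.0207 grip 58.6
```

```bash
python3 -m handwheel '{"deltas": [[-1,0,0,-0.2,0],[-1,0,0,-0.5,0],[-1,0,0,-0.5,0],[-1,0,0,-0.6,0],[-1,0,0,-0.6,0],[-1,0,0,-0.6,0],[-1,0,0,-0.7,0],[-1,0,0,0,0],[-1,0,0,0,0],[-1,0,0,0,0],[-1,0,0,0,0]]}'
python3 - <<'E'
from h import *
s=cam("scene");P=cloud(s)
go(.5635,.0157,.33)
# candle in hand: ivory pts below the fingers, slice axis
x,y,z=P[...,0],P[...,1],P[...,2]
for a in np.arange(.15,.26,.02):
    m=(z>a)&(z<a+.02)&(abs(x-.51)<.04)&(abs(y+.317)<.03); print(round(a,2),m.sum(),P[m].mean(0).round(4) if m.any() else 0)
m=(abs(x-.51)<.03)&(abs(y+.317)<.025)&(z>.12)&(z<.25);print("zmin",np.sort(z[m])[:10].round(4))
save(cv2.resize(s["frame"][90:240,90:290],None,fx=4,fy=4,interpolation=cv2.INTER_CUBIC),"lift.png")
E
```

```text
clock: 5.62
tcp_pos: [0.5064, -0.3166, 0.3288]
orientation: [-0.001, 0.708, 0.706, -0.0]
wrist_force: [0.3, 0.0, -0.7]
finger_gap: 0.0206
grip_force: 58.9
t 5.67 tcp [ 0.5064 -0.3166  0.3291] yaw 89.86 tilt [-0.0011  0.0009] units [ 8.312  1.406 -0.018] roll units -0.014 F [-0.8   0.2  -0.14] gap 0.0204 grip 58.9
0.15 51 [ 0.5158 -0.3171  0.1649]
0.17 114 [ 0.5162 -0.317   0.1802]
0.19 121 [ 0.5164 -0.3167  0.2002]
0.21 126 [ 0.5161 -0.3168  0.2203]
0.23 121 [ 0.5167 -0.3169  0.2395]
0.25 102 [ 0.5256 -0.3154  0.263 ]
zmin [0.1531 0.1549 0.1551 0.1563 0.1595 0.16   0.1601 0.1609 0.1622 0.1626]
```

View pics/lift.png

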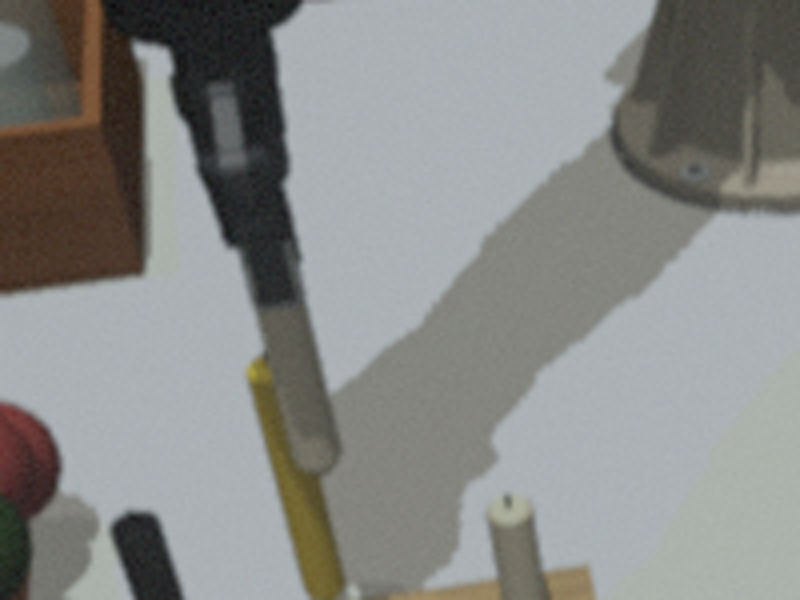

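The candle hangs upright in the fingers, its foot at crop (318,455) and about z 0.156. Now I move over to socket0.

```bash
python3 -m handwheel '{"deltas": [[-1,0.4,0.07,0,0],[-1,0.83,0.14,0,0],[-1,0.83,0.14,0,0],[-1,0.83,0.14,0,0],[-1,0.83,0.14,0,0],[-1,0.83,0.14,0,0],[-1,0.83,0.14,0,0],[-1,0.83,0.14,0,0],[-1,0.83,0.14,0,0],[-1,0.83,0.14,0,0],[-1,0.44,0.07,0,0],[-1,0,0,0.6,0],[-1,0,0,0.6,0],[-1,0,0,0.5,0],[-1,0,0,0,0],[-1,0,0,0,0],[-1,0,0,0,0]]}'
python3 - <<'E'
from h import *
s=cam("scene");P=cloud(s)
go(.5635,.0157,.2445)
x,y,z=P[...,0],P[...,1],P[...,2]
for a in np.arange(.09,.17,.02):
    m=(z>a)&(z<a+.02)&(abs(x-.565)<.04)&(abs(y-.016)<.03); print(round(a,2),m.sum(),P[m].mean(0).round(4) if m.any() else 0)
hsv=cv2.cvtColor(s["frame"],cv2.COLOR_RGB2HSV)
for a,b in((350,232),(384,221),(417,211),(446,202)):
    k=np.zeros(hsv.shape[:2],np.uint8);k[b-9:b+9,a-11:a+11]=(hsv[b-9:b+9,a-11:a+11,1]<70)
    vv,uu=np.nonzero(k)
    if len(uu): print((a,b),len(uu),plane(s,uu.mean(),vv.mean(),.072),plane(s,(uu.min()+uu.max())/2,(vv.min()+vv.max())/2,.072))
save(cv2.resize(s["frame"][100:280,280:500],None,fx=3,fy=3,interpolation=cv2.INTER_CUBIC),"s0.png")
E
```

```text
clock: 7.8
tcp_pos: [0.564, 0.0153, 0.2631]
orientation: [0.001, 0.708, 0.706, 0.001]
wrist_force: [-0.3, -0.0, -0.3]
finger_gap: 0.0204
grip_force: 58.9
t 7.85 tcp [0.564  0.0153 0.263 ] yaw 89.85 tilt [ 0.0019 -0.0003] units [ 0.009 -0.013  0.462] roll units -0.015 F [-0.26 -0.12 -1.5 ] gap 0.0207 grip 58.9
0.09 64 [0.5738 0.0112 0.1025]
0.11 91 [0.5742 0.0113 0.12  ]
0.13 93 [0.574  0.0108 0.1403]
0.15 97 [0.5743 0.0111 0.1596]
0.17 88 [0.5741 0.0111 0.1789]
(350, 232) 119 [0.56648217 0.01345301 0.072     ] [0.56430938 0.01265411 0.072     ]
(384, 221) 96 [0.55744009 0.08556896 0.072     ] [0.55733066 0.08491619 0.072     ]
(417, 211) 89 [0.54584515 0.15865858 0.072     ] [0.54605689 0.15730383 0.072     ]
(446, 202) 76 [0.53374551 0.23159976 0.072     ] [0.53498506 0.22912466 0.072     ]
```

View pics/s0.png

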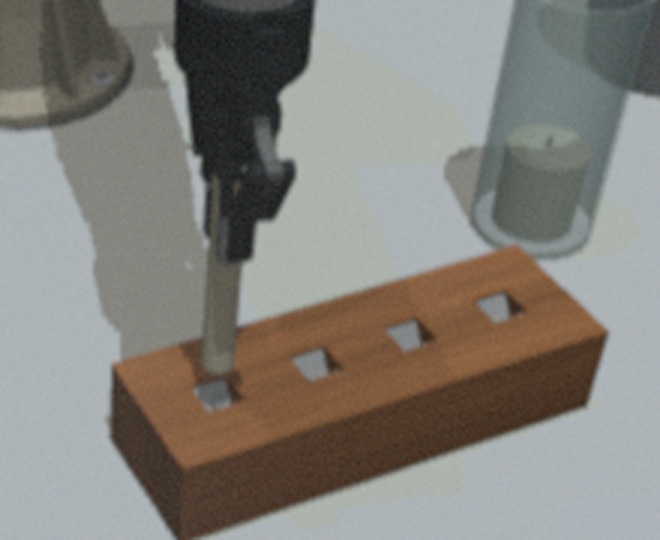

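The candle foot is just above socket0's mouth at crop (215,375), lined up with it. I probe down in small steps and stop on force.

```bash
cat > chk.py <<'E'
import sys
from workcell import status
s=status.get_state(); F=s["wrist_force"]
print("depth mm",round((.2445-s["tcp_pos"][2])*1e3,1),"xy",[round(a,4) for a in s["tcp_pos"][:2]],"F",[round(a,1) for a in F],round(s["clock"],2))
sys.exit(F[2]>float(sys.argv[1]) or abs(F[0])+abs(F[1])>15)
E
H="python3 -m handwheel"
$H '{"deltas": [[-1,0,0,0.2,0],[-1,0,0,0.2,0],[-1,0,0,0.2,0],[-1,0,0,0,0]]}' >/dev/null && python3 chk.py 5 &&
$H '{"deltas": [[-1,0,0,0.05,0],[-1,0,0,0.05,0]]}' >/dev/null && python3 chk.py 10 &&
$H '{"deltas": [[-1,0,0,0.05,0],[-1,0,0,0.05,0]]}' >/dev/null && python3 chk.py 10 &&
$H '{"deltas": [[-1,0,0,0.05,0],[-1,0,0,0.05,0]]}' >/dev/null && python3 chk.py 10 &&
$H '{"deltas": [[-1,0,0,0.05,0],[-1,0,0,0.05,0]]}' >/dev/null && python3 chk.py 10 &&
$H '{"deltas": [[-1,0,0,0.05,0],[-1,0,0,0.05,0]]}' >/dev/null && python3 chk.py 10 &&
$H '{"deltas": [[-1,0,0,0.05,0]]}' >/dev/null && python3 chk.py 10 &&
$H '{"deltas": [[-1,0,0,0.03,0]]}' >/dev/null && python3 chk.py 10 &&
$H '{"deltas": [[-1,0,0,0.03,0]]}' >/dev/null && python3 chk.py 10 &&
$H '{"deltas": [[-1,0,0,0.03,0]]}' >/dev/null && python3 chk.py 10
```

```text
depth mm 7.8 xy [np.float64(0.5629), np.float64(0.0155)] F [np.float64(-0.3), np.float64(-0.9), np.float64(-0.5)] 8.35False
```

```bash
sed -i 's/sys.exit(\(.*\))$/sys.exit(int(\1))/; s/round(a,4)/float(round(a,4))/; s/round(a,1)/float(round(a,1))/' chk.py
H="python3 -m handwheel"
$H '{"deltas": [[-1,0,0,0.05,0],[-1,0,0,0.05,0]]}' >/dev/null && python3 chk.py 10 &&
$H '{"deltas": [[-1,0,0,0.05,0],[-1,0,0,0.05,0]]}' >/dev/null && python3 chk.py 10 &&
$H '{"deltas": [[-1,0,0,0.05,0],[-1,0,0,0.05,0]]}' >/dev/null && python3 chk.py 10 &&
$H '{"deltas": [[-1,0,0,0.05,0],[-1,0,0,0.05,0]]}' >/dev/null && python3 chk.py 10 &&
$H '{"deltas": [[-1,0,0,0.05,0],[-1,0,0,0.05,0]]}' >/dev/null && python3 chk.py 10 &&
$H '{"deltas": [[-1,0,0,0.05,0]]}' >/dev/null && python3 chk.py 10 &&
$H '{"deltas": [[-1,0,0,0.03,0]]}' >/dev/null && python3 chk.py 10 &&
$H '{"deltas": [[-1,0,0,0.03,0]]}' >/dev/null && python3 chk.py 10
```

```text
depth mm 10.5 xy [0.5637, 0.0154] F [-0.5, 0.8, -1.1] 8.6
depth mm 13.9 xy [0.5641, 0.0154] F [-0.5, 0.8, 4.6] 8.85
depth mm 17.7 xy [0.5641, 0.0154] F [0.0, -0.3, 5.5] 9.1
depth mm 21.5 xy [0.5642, 0.0153] F [-0.6, -0.1, 7.5] 9.35
depth mm 25.2 xy [0.5644, 0.0153] F [-0.1, 0.1, 8.2] 9.6
depth mm 27.1 xy [0.5645, 0.0154] F [-0.5, 0.7, 8.4] 9.72
depth mm 28.6 xy [0.5643, 0.0153] F [-0.8, -0.1, 3.2] 9.85
depth mm 30.7 xy [0.5637, 0.0154] F [0.6, 0.3, 3.0] 9.97
```

```bash
H="python3 -m handwheel"
$H '{"deltas": [[-1,0,0,0.02,0]]}' >/dev/null && python3 chk.py 11 &&
$H '{"deltas": [[-1,0,0,0.02,0]]}' >/dev/null && python3 chk.py 11 &&
$H '{"deltas": [[-1,0,0,0.02,0]]}' >/dev/null && python3 chk.py 11 &&
$H '{"deltas": [[-1,0,0,0.02,0]]}' >/dev/null && python3 chk.py 11 &&
$H '{"deltas": [[-1,0,0,0.02,0]]}' >/dev/null && python3 chk.py 11 &&
$H '{"deltas": [[-1,0,0,0.02,0]]}' >/dev/null && python3 chk.py 11 &&
$H '{"deltas": [[-1,0,0,0.02,0]]}' >/dev/null && python3 chk.py 11 &&
$H '{"deltas": [[-1,0,0,0.02,0]]}' >/dev/null && python3 chk.py 11 &&
$H '{"deltas": [[-1,0,0,0.02,0]]}' >/dev/null && python3 chk.py 11
```

```text
depth mm 31.9 xy [0.5635, 0.0154] F [0.2, 0.1, 2.0] 10.1
depth mm 32.8 xy [0.5634, 0.0155] F [1.0, 0.8, 2.1] 10.22
depth mm 33.6 xy [0.5634, 0.0155] F [0.0, 0.1, 2.3] 10.35
depth mm 34.1 xy [0.5635, 0.0155] F [-0.2, 0.6, 7.5] 10.47
depth mm 34.1 xy [0.5637, 0.0155] F [-1.3, 0.2, 11.0] 10.6
depth mm 34.2 xy [0.5637, 0.0154] F [-3.0, 0.7, 15.1] 10.72
```

socket0 stops hard at 34 mm, so it holds a stub. On to socket1.

```bash
python3 -m handwheel '{"deltas": [[-1,0,0,-0.15,0],[-1,0,0,-0.25,0],[-1,0,0,-0.25,0],[-1,0,0,-0.35,0],[-1,0,0,-0.35,0],[-1,0.2,-0.03,0,0],[-1,0.5,-0.08,0,0],[-1,0.5,-0.08,0,0],[-1,0.46,-0.07,0,0],[-1,0.2,-0.03,0,0],[-1,0,0,0,0],[-1,0,0,0,0]]}'
python3 -c "
from h import *
go(.5518,.0898,.2365)
s=cam('scene');P=cloud(s);x,y,z=P[...,0],P[...,1],P[...,2]
m=(abs(x-.56)<.03)&(abs(y-.087)<.025)&(z>.078)&(z<.18);print(P[m].mean(0),np.sort(z[m])[:5], np.percentile(z[m],99))"
```

```text
clock: 12.22
tcp_pos: [0.5522, 0.0897, 0.2626]
orientation: [0.0, 0.708, 0.706, -0.0]
wrist_force: [-0.2, -1.2, -0.1]
finger_gap: 0.0207
grip_force: 59.1
t 12.22 tcp [0.5522 0.0897 0.2626] yaw 89.85 tilt [ 0.0001 -0.0004] units [ 0.003 -0.01   0.654] roll units -0.015 F [-0.19 -1.21 -0.13] gap 0.0207 grip 59.1
[0.56168731 0.08484415 0.13882646] [0.08897095 0.08900947 0.09297036 0.0940799  0.09556656] 0.17892072857273272
```

```bash
H="python3 -m handwheel"
$H '{"deltas": [[-1,0,0,0.22,0],[-1,0,0,0.22,0],[-1,0,0,0.22,0],[-1,0,0,0,0]]}' >/dev/null && python3 chk.py 5 &&
$H '{"deltas": [[-1,0,0,0.05,0],[-1,0,0,0.05,0]]}' >/dev/null && python3 chk.py 10 &&
$H '{"deltas": [[-1,0,0,0.05,0],[-1,0,0,0.05,0]]}' >/dev/null && python3 chk.py 10 &&
$H '{"deltas": [[-1,0,0,0.05,0],[-1,0,0,0.05,0]]}' >/dev/null && python3 chk.py 10 &&
$H '{"deltas": [[-1,0,0,0.05,0],[-1,0,0,0.05,0]]}' >/dev/null && python3 chk.py 10 &&
$H '{"deltas": [[-1,0,0,0.05,0],[-1,0,0,0.05,0]]}' >/dev/null && python3 chk.py 11 &&
$H '{"deltas": [[-1,0,0,0.04,0]]}' >/dev/null && python3 chk.py 11 &&
$H '{"deltas": [[-1,0,0,0.02,0]]}' >/dev/null && python3 chk.py 11 &&
$H '{"deltas": [[-1,0,0,0.02,0]]}' >/dev/null && python3 chk.py 11 &&
$H '{"deltas": [[-1,0,0,0.02,0]]}' >/dev/null && python3 chk.py 11 &&
$H '{"deltas": [[-1,0,0,0.02,0]]}' >/dev/null && python3 chk.py 11 &&
$H '{"deltas": [[-1,0,0,0.02,0]]}' >/dev/null && python3 chk.py 11 &&
$H '{"deltas": [[-1,0,0,0.02,0]]}' >/dev/null && python3 chk.py 11 &&
$H '{"deltas": [[-1,0,0,0.02,0]]}' >/dev/null && python3 chk.py 11 &&
$H '{"deltas": [[-1,0,0,0.02,0]]}' >/dev/null && python3 chk.py 11 &&
$H '{"deltas": [[-1,0,0,0.02,0]]}' >/dev/null && python3 chk.py 11 &&
$H '{"deltas": [[-1,0,0,0.02,0]]}' >/dev/null && python3 chk.py 11
```

```text
depth mm 9.5 xy [0.5514, 0.0897] F [-0.1, -0.3, -0.1] 12.78
depth mm 12.0 xy [0.5523, 0.0899] F [0.5, -0.3, -1.2] 13.03
depth mm 15.3 xy [0.5527, 0.0899] F [-0.2, -0.1, 5.4] 13.28
depth mm 19.2 xy [0.5528, 0.0899] F [-0.5, 1.0, 6.9] 13.53
depth mm 22.9 xy [0.5529, 0.0899] F [-0.2, -0.4, 7.7] 13.78
depth mm 26.6 xy [0.5531, 0.0899] F [-0.5, 0.4, 8.7] 14.03
depth mm 28.3 xy [0.5531, 0.0899] F [-1.0, 0.2, 4.5] 14.15
depth mm 30.1 xy [0.5524, 0.0899] F [-0.0, -0.7, 2.2] 14.28
depth mm 31.4 xy [0.5521, 0.0899] F [-0.2, -0.8, 2.6] 14.4
depth mm 32.4 xy [0.552, 0.0899] F [0.5, 0.0, 1.6] 14.53
depth mm 33.2 xy [0.552, 0.0899] F [0.4, 0.2, 2.6] 14.65
depth mm 34.0 xy [0.552, 0.0899] F [-0.3, -0.4, 2.3] 14.78
depth mm 34.7 xy [0.5521, 0.0899] F [0.7, -0.1, 3.0] 14.9
depth mm 35.5 xy [0.5521, 0.0899] F [-0.6, -0.2, 2.4] 15.03
depth mm 36.1 xy [0.5521, 0.0899] F [-1.8, -0.3, 7.3] 15.15
depth mm 36.1 xy [0.5523, 0.0899] F [-1.5, -0.4, 11.1] 15.28
```

socket1 stops at 36 mm, also a stub. Now socket2.

```bash
python3 -m handwheel '{"deltas": [[-1,0,0,-0.15,0],[-1,0,0,-0.25,0],[-1,0,0,-0.25,0],[-1,0,0,-0.35,0],[-1,0,0,-0.4,0],[-1,0.2,-0.03,0,0],[-1,0.5,-0.08,0,0],[-1,0.5,-0.08,0,0],[-1,0.45,-0.08,0,0],[-1,0.2,-0.03,0,0],[-1,0,0,0,0],[-1,0,0,0,0]]}'
python3 -c "
from h import *
go(.5401,.1639,.2365)
s=cam('scene');P=cloud(s);x,y,z=P[...,0],P[...,1],P[...,2]
m=(abs(x-.55)<.03)&(abs(y-.161)<.025)&(z>.078)&(z<.18);print(P[m].mean(0),np.sort(z[m])[:5])"
```

```text
clock: 16.77
tcp_pos: [0.5403, 0.1637, 0.2634]
orientation: [0.0, 0.708, 0.706, -0.0]
wrist_force: [-0.3, -0.3, -1.5]
finger_gap: 0.0205
grip_force: 59.2
t 16.77 tcp [0.5403 0.1637 0.2634] yaw 89.85 tilt [ 0.0001 -0.0004] units [ 0.006 -0.006  0.673] roll units -0.015 F [-0.27 -0.26 -1.52] gap 0.0205 grip 59.2
[0.54943432 0.1582687  0.13883683] [0.08723105 0.08781585 0.09232855 0.09436952 0.09524941]
```

```bash
H="python3 -m handwheel"
$H '{"deltas": [[-1,0,0,0.22,0],[-1,0,0,0.22,0],[-1,0,0,0.22,0],[-1,0,0,0,0]]}' >/dev/null && python3 chk.py 5 &&
$H '{"deltas": [[-1,0,0,0.05,0],[-1,0,0,0.05,0]]}' >/dev/null && python3 chk.py 10 &&
$H '{"deltas": [[-1,0,0,0.05,0],[-1,0,0,0.05,0]]}' >/dev/null && python3 chk.py 10 &&
$H '{"deltas": [[-1,0,0,0.05,0],[-1,0,0,0.05,0]]}' >/dev/null && python3 chk.py 10 &&
$H '{"deltas": [[-1,0,0,0.05,0],[-1,0,0,0.05,0]]}' >/dev/null && python3 chk.py 10 &&
$H '{"deltas": [[-1,0,0,0.05,0],[-1,0,0,0.05,0]]}' >/dev/null && python3 chk.py 11 &&
$H '{"deltas": [[-1,0,0,0.04,0]]}' >/dev/null && python3 chk.py 11 &&
$H '{"deltas": [[-1,0,0,0.02,0]]}' >/dev/null && python3 chk.py 11 &&
$H '{"deltas": [[-1,0,0,0.02,0]]}' >/dev/null && python3 chk.py 11 &&
$H '{"deltas": [[-1,0,0,0.02,0]]}' >/dev/null && python3 chk.py 11 &&
$H '{"deltas": [[-1,0,0,0.02,0]]}' >/dev/null && python3 chk.py 11 &&
$H '{"deltas": [[-1,0,0,0.02,0]]}' >/dev/null && python3 chk.py 11 &&
$H '{"deltas": [[-1,0,0,0.02,0]]}' >/dev/null && python3 chk.py 11 &&
$H '{"deltas": [[-1,0,0,0.02,0]]}' >/dev/null && python3 chk.py 11 &&
$H '{"deltas": [[-1,0,0,0.02,0]]}' >/dev/null && python3 chk.py 11 &&
$H '{"deltas": [[-1,0,0,0.02,0]]}' >/dev/null && python3 chk.py 11 &&
$H '{"deltas": [[-1,0,0,0.02,0]]}' >/dev/null && python3 chk.py 11 &&
$H '{"deltas": [[-1,0,0,0.02,0]]}' >/dev/null && python3 chk.py 11 &&
$H '{"deltas": [[-1,0,0,0.02,0]]}' >/dev/null && python3 chk.py 11
```

```text
depth mm 8.7 xy [0.5396, 0.1637] F [0.3, 1.0, 0.1] 17.32
depth mm 11.2 xy [0.5405, 0.1639] F [-0.7, -0.1, -0.5] 17.57
depth mm 14.6 xy [0.5408, 0.164] F [-0.1, -0.9, 5.1] 17.82
depth mm 18.5 xy [0.5409, 0.164] F [-0.3, -0.8, 6.8] 18.07
depth mm 22.2 xy [0.5411, 0.1641] F [-0.7, 0.0, 7.4] 18.32
depth mm 25.9 xy [0.5412, 0.1641] F [0.0, 0.0, 8.4] 18.57
depth mm 27.4 xy [0.5413, 0.1641] F [-1.3, 0.4, 9.6] 18.7
depth mm 28.7 xy [0.541, 0.164] F [-0.7, -0.5, 3.1] 18.82
depth mm 30.3 xy [0.5404, 0.1639] F [0.0, 0.5, 2.6] 18.95
depth mm 31.5 xy [0.5403, 0.1639] F [-0.8, 0.8, 2.5] 19.07
depth mm 32.1 xy [0.5403, 0.1639] F [-0.8, -1.0, 8.3] 19.2
depth mm 32.1 xy [0.5405, 0.164] F [-2.3, -0.2, 11.5] 19.32
```

socket2 stops at 32 mm, another stub. socket3 remains.

```bash
H="python3 -m handwheel"
$H '{"deltas": [[-1,0,0,-0.15,0],[-1,0,0,-0.25,0],[-1,0,0,-0.25,0],[-1,0,0,-0.35,0],[-1,0,0,-0.3,0],[-1,0.2,-0.03,0,0],[-1,0.5,-0.08,0,0],[-1,0.5,-0.08,0,0],[-1,0.45,-0.08,0,0],[-1,0.2,-0.03,0,0],[-1,0,0,0,0],[-1,0,0,0,0]]}'
python3 -c "
from h import *
go(.5284,.238,.2365)
s=cam('scene');P=cloud(s);x,y,z=P[...,0],P[...,1],P[...,2]
m=(abs(x-.537)<.03)&(abs(y-.235)<.025)&(z>.078)&(z<.18);print(P[m].mean(0),np.sort(z[m])[:5])"
$H '{"deltas": [[-1,0,0,0.22,0],[-1,0,0,0.22,0],[-1,0,0,0.2,0],[-1,0,0,0,0]]}' >/dev/null && python3 chk.py 5 &&
$H '{"deltas": [[-1,0,0,0.05,0],[-1,0,0,0.05,0]]}' >/dev/null && python3 chk.py 10 &&
$H '{"deltas": [[-1,0,0,0.05,0],[-1,0,0,0.05,0]]}' >/dev/null && python3 chk.py 10 &&
$H '{"deltas": [[-1,0,0,0.05,0],[-1,0,0,0.05,0]]}' >/dev/null && python3 chk.py 10 &&
$H '{"deltas": [[-1,0,0,0.05,0],[-1,0,0,0.05,0]]}' >/dev/null && python3 chk.py 10 &&
$H '{"deltas": [[-1,0,0,0.05,0],[-1,0,0,0.05,0]]}' >/dev/null && python3 chk.py 11 &&
$H '{"deltas": [[-1,0,0,0.04,0]]}' >/dev/null && python3 chk.py 11 &&
$H '{"deltas": [[-1,0,0,0.02,0]]}' >/dev/null && python3 chk.py 11 &&
$H '{"deltas": [[-1,0,0,0.02,0]]}' >/dev/null && python3 chk.py 11 &&
$H '{"deltas": [[-1,0,0,0.02,0]]}' >/dev/null && python3 chk.py 11 &&
$H '{"deltas": [[-1,0,0,0.02,0]]}' >/dev/null && python3 chk.py 11 &&
$H '{"deltas": [[-1,0,0,0.02,0]]}' >/dev/null && python3 chk.py 11 &&
$H '{"deltas": [[-1,0,0,0.02,0]]}' >/dev/null && python3 chk.py 11 &&
$H '{"deltas": [[-1,0,0,0.02,0]]}' >/dev/null && python3 chk.py 11 &&
$H '{"deltas": [[-1,0,0,0.02,0]]}' >/dev/null && python3 chk.py 11 &&
$H '{"deltas": [[-1,0,0,0.02,0]]}' >/dev/null && python3 chk.py 11 &&
$H '{"deltas": [[-1,0,0,0.02,0]]}' >/dev/null && python3 chk.py 11 &&
$H '{"deltas": [[-1,0,0,0.02,0]]}' >/dev/null && python3 chk.py 11 &&
$H '{"deltas": [[-1,0,0,0.02,0]]}' >/dev/null && python3 chk.py 11 &&
$H '{"deltas": [[-1,0,0,0.02,0]]}' >/dev/null && python3 chk.py 11
```

```text
clock: 20.82
tcp_pos: [0.5285, 0.2377, 0.2634]
orientation: [0.0, 0.708, 0.706, -0.0]
wrist_force: [0.4, -0.2, 0.0]
finger_gap: 0.0203
grip_force: 59.2
t 20.82 tcp [0.5285 0.2377 0.2634] yaw 89.85 tilt [-0.0001 -0.0004] units [ 0.007 -0.001  0.672] roll units -0.015 F [ 0.45 -0.25  0.02] gap 0.0203 grip 59.2
[0.5373521  0.23197486 0.13852846] [0.09076122 0.09084682 0.09214297 0.09273714 0.09407241]
depth mm 7.8 xy [0.5279, 0.2377] F [0.0, 0.9, -0.2] 21.38
depth mm 10.4 xy [0.5286, 0.238] F [0.1, 0.4, -0.1] 21.62
depth mm 14.0 xy [0.5289, 0.2381] F [0.1, -0.1, 5.1] 21.88
depth mm 17.7 xy [0.529, 0.2381] F [0.4, 0.4, 5.1] 22.12
depth mm 21.5 xy [0.5292, 0.2382] F [-0.3, -0.6, 6.3] 22.38
depth mm 25.1 xy [0.5293, 0.2382] F [0.1, -0.4, 9.7] 22.62
depth mm 26.6 xy [0.5294, 0.2382] F [-0.2, 1.3, 8.5] 22.75
depth mm 27.4 xy [0.5294, 0.2383] F [-0.4, 0.0, 9.3] 22.88
depth mm 28.4 xy [0.5293, 0.2382] F [-0.2, -0.3, 4.5] 23.0
depth mm 30.2 xy [0.5287, 0.2381] F [0.4, 0.2, 1.8] 23.12
depth mm 31.5 xy [0.5284, 0.238] F [-0.0, 0.7, 2.2] 23.25
depth mm 32.5 xy [0.5284, 0.2379] F [-1.1, -0.4, 2.4] 23.38
depth mm 33.3 xy [0.5284, 0.2379] F [-0.1, 0.3, 2.0] 23.5
depth mm 34.0 xy [0.5284, 0.2379] F [0.8, -0.3, 1.4] 23.62
depth mm 34.7 xy [0.5284, 0.2379] F [-0.5, -0.3, 1.8] 23.75
depth mm 35.5 xy [0.5285, 0.2379] F [-0.2, -0.3, 2.4] 23.88
depth mm 36.3 xy [0.5285, 0.2379] F [-0.6, -0.4, 2.7] 24.0
depth mm 37.1 xy [0.5284, 0.2379] F [0.8, 0.1, 3.0] 24.12
depth mm 37.9 xy [0.5284, 0.2379] F [0.5, 0.7, 2.1] 24.25
depth mm 38.7 xy [0.5284, 0.2379] F [-0.7, 0.6, 1.9] 24.38
```

It has passed 38 mm with no stop, so socket3 is the clear one. I press on to the floor.

```bash
H="python3 -m handwheel"
$H '{"deltas": [[-1,0,0,0.04,0],[-1,0,0,0.05,0]]}' >/dev/null && python3 chk.py 11 &&
$H '{"deltas": [[-1,0,0,0.05,0],[-1,0,0,0.05,0]]}' >/dev/null && python3 chk.py 11 &&
$H '{"deltas": [[-1,0,0,0.05,0],[-1,0,0,0.05,0]]}' >/dev/null && python3 chk.py 11 &&
$H '{"deltas": [[-1,0,0,0.05,0],[-1,0,0,0.05,0]]}' >/dev/null && python3 chk.py 11 &&
$H '{"deltas": [[-1,0,0,0.04,0]]}' >/dev/null && python3 chk.py 11 &&
$H '{"deltas": [[-1,0,0,0.03,0]]}' >/dev/null && python3 chk.py 11 &&
$H '{"deltas": [[-1,0,0,0.02,0]]}' >/dev/null && python3 chk.py 11 &&
$H '{"deltas": [[-1,0,0,0.02,0]]}' >/dev/null && python3 chk.py 11 &&
$H '{"deltas": [[-1,0,0,0.02,0]]}' >/dev/null && python3 chk.py 11 &&
$H '{"deltas": [[-1,0,0,0.02,0]]}' >/dev/null && python3 chk.py 11 &&
$H '{"deltas": [[-1,0,0,0.02,0]]}' >/dev/null && python3 chk.py 11 &&
$H '{"deltas": [[-1,0,0,0.02,0]]}' >/dev/null && python3 chk.py 11 &&
$H '{"deltas": [[-1,0,0,0.02,0]]}' >/dev/null && python3 chk.py 11 &&
$H '{"deltas": [[-1,0,0,0.02,0]]}' >/dev/null && python3 chk.py 11
```

```text
depth mm 42.3 xy [0.5284, 0.2379] F [0.2, -0.4, 2.9] 24.62
depth mm 46.4 xy [0.5284, 0.2379] F [0.3, 0.2, 2.5] 24.88
depth mm 50.4 xy [0.5284, 0.2379] F [-0.7, -0.2, 2.7] 25.12
depth mm 54.4 xy [0.5284, 0.2379] F [-0.1, 0.4, 2.6] 25.38
depth mm 56.0 xy [0.5284, 0.2379] F [-0.2, -0.3, 2.7] 25.5
depth mm 57.2 xy [0.5284, 0.2379] F [-0.9, -0.9, 2.7] 25.62
depth mm 57.9 xy [0.5284, 0.2379] F [-0.1, 0.1, 3.0] 25.75
depth mm 58.7 xy [0.5285, 0.2379] F [0.2, 0.1, 1.7] 25.88
depth mm 59.5 xy [0.5285, 0.2379] F [-0.3, -0.1, 3.0] 26.0
depth mm 60.0 xy [0.5285, 0.2379] F [-0.6, -0.4, 6.9] 26.12
depth mm 60.1 xy [0.5286, 0.238] F [-1.9, 0.2, 12.1] 26.25
```

It sits on the floor at 60 mm. Now I release and back straight up.

```bash
python3 -m handwheel '{"deltas": [[-1,0,0,-0.02,0],[0.2,0,0,0,0],[0.2,0,0,0,0],[0.2,0,0,0,0],[1,0,0,0,0],[1,0,0,0,0],[1,0,0,0,0],[1,0,0,0,0],[1,0,0,-0.3,0],[1,0,0,-0.5,0],[1,0,0,-0.6,0],[1,0,0,-0.6,0],[1,0,0,-0.8,0],[1,0,0,-0.8,0],[1,0,0,0,0],[1,0,0,0,0]]}'
python3 - <<'E'
from h import *
s=cam("scene");P=cloud(s);x,y,z=P[...,0],P[...,1],P[...,2]
for a in (.08,.1,.12,.14,.155,.165):
    m=(z>a)&(z<a+.01)&(abs(x-.537)<.03)&(abs(y-.235)<.025); print(a,m.sum(),P[m].mean(0).round(4) if m.any() else 0)
m=(abs(x-.535)<.03)&(abs(y-.235)<.025)&(z<.2)&(z>.08);print("top",np.sort(z[m])[-8:].round(4))
go(.5284,.238,.3)
save(s["frame"],"end.png")
E
```

```text
clock: 28.25
tcp_pos: [0.5283, 0.2379, 0.3283]
orientation: [0.0, 0.708, 0.706, 0.0]
wrist_force: [-0.9, -0.5, -1.5]
finger_gap: 0.0857
grip_force: 0.0
0.08 41 [0.5381 0.2321 0.0856]
0.1 49 [0.5374 0.2319 0.1053]
0.12 46 [0.5372 0.2321 0.125 ]
0.14 46 [0.5374 0.2318 0.1452]
0.155 78 [0.5347 0.2335 0.1612]
0.165 13 [0.5327 0.2376 0.1662]
top [0.1657 0.1657 0.1659 0.1663 0.1664 0.1665 0.1678 0.1697]
t 28.3 tcp [0.5281 0.2378 0.3276] yaw 89.86 tilt [-0.0011 -0.0004] units [0.005 0.009 0.69 ] roll units -0.014 F [ 0.06  0.36 -0.03] gap 0.0852 grip 0.0
```

View pics/end.png

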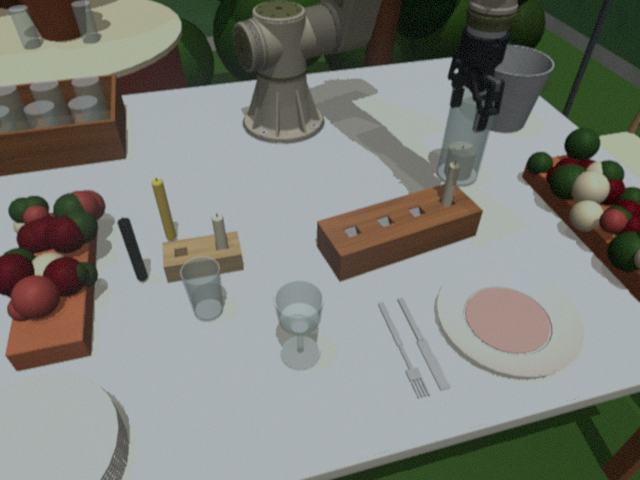

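The candle stands upright in the end socket at (450,185), its top at z ≈ 0.166, so it is home. The gripper is clear above it and the bystanders have not moved.

```bash
python3 -c "
from workcell import hand_in
print(hand_in())"
```

```text
the job is handed in; nothing more can be done
None
```

The long candle is released and standing upright on the floor of socket3, the clear one, and the job is handed in; sockets 0, 1 and 2 stopped it at 34, 36 and 32 mm, and no wrist-force reading went above about 15 N.

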